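# Hang the fan bracket in the open computer case

## Robot

A 6-joint arm with a two-finger parallel gripper is mounted at the origin on the work surface. World frame = base frame: x ahead of the robot, y to its left, z up, the work surface at z = 0. Lengths are in m, angles in degrees, forces in N, time in s.
With the tool pointing down it reaches from about 0.4 to 0.825 m from the base axis. Payload 7 kg.
Tool frame: the origin (TCP) lies between the finger pads; the fingertips stand 19 mm ahead of it and the grasp point (between the pads) is the TCP; z points along the fingers, y is the line along which they close (so a half turn about z gives the same grasp; the last joint's range is limited). The gripper opens to 88 mm and grips with 3 to 60 N. Pads are 19 mm wide; open, the fingers measure 130 mm over their backs; the gripper's body (78 mm by 193 mm) begins 47 mm behind the grasp point.
Start: joints at [82.913, 20.546, 0.682, 0, -70.136, -16.507], TCP at [0.27, 0.619, 0.246] pointing down, gripper open.
Joint ranges: [-176.03, 176.03], [-82.01, 121.73], [-58.28, 71.71], [-173.87, 95.51], [-174.79, -0.11], [-173.66, 173.66]. Speed limits (degrees/s): [136.94, 136.94, 172.46, 180, 180, 180].

## Interface

Orientations are given as [roll, pitch, yaw] about the fixed x, y, z axes, in that order (R = Rz(yaw) Ry(pitch) Rx(roll)).
In Python, from plant import get_obs, snapshot, close_job, spot_in, spot_point gives the robot as it stands.
- The arm moves only by the tool play_rows, never from a script. Its argument "plan" is a list of rows, each a list of 6 numbers: the shift along the tool's x, y, z in cm, then the turn, a rotation vector about the tool's x, y, z in degrees. A call has 1 to 20 rows; each row shifts and turns the commanded pose from where the row before left it, along the tool's axes as they then stand; what a row does not reach is not made up. A row lasts 1/12 s, in which the tool goes at most 41.7 mm and 7.16 degrees, less where a joint would pass 70% of its speed; a pose out of reach is approached as far as the arm can. A call is refused whole if a number of a shift passes 4.17 or a number of a turn 7.16, either way. A call with a gripper value outside its range is refused whole. "grip" is the finger opening in cm, from 0 to 8.76, set as the call begins (left out, the last holds). The fingers move at their own pace and stop on an object; the grip force is fixed at half the most. Time passes only in rows, so rows that do not move let the fingers close. It gives the time, the measured TCP pose, the force, the opening and the grip force at its end, in the units of the state.
- get_obs(): the state, without advancing time (a new reading comes with each control period).
- snapshot(name): name is "scene" or "top"; returns a dict with "frame" (400x640x3 uint8, red, green, blue), "fx", "fy", "cx", "cy" (pixels), "position" and "attitude" of the camera in the world. Camera axes: x right, y down, z forward; pixel columns grow to the right and rows downward; lengths in m; the calibration is good to about 2 mm. A picture is of the moment at which its call begins. There is no depth.
- close_job(): hands the job in; it is judged then, once.
Trained networks look in the newest picture that a camera, given by its name, has taken for a name from the list of things; names that differ only in an ending like _2 or _b are one class to them, and where a whole thing is asked for, a point or a joint stands for the part that bears it (a point fixed in the world has none). Each returns a list of dicts, best first, with "score" (0 to 1); they miss things now and then, are a little off and sometimes report something else, mostly with a low value. They report only what shows in the picture. A call takes as long as a camera call. They do not tell look-alikes from the thing itself.
- spot_in(camera, thing): "position" ([x, y, z] in m, in world coordinates, good to about 4 mm: the middle of the surface that is visible of it).
- spot_point(camera, thing): "position" ([x, y, z] in m, in world coordinates, good to about 4 mm: a listed point, or the origin of a listed thing).
The state is a dict: "clock": time; "joint_pos": joint angles; "qvel": joint speeds; "tau": joint torques, N m; "tool_pos": TCP position; "orientation": TCP orientation; "force": force on the tool from outside, world axes, zero at the start; "moment": the same for the moment, N m; "opening": finger opening in m; "gripper_force": force on a finger pad.
Only numpy, scipy, OpenCV 4.12 (cv2) and the standard library are available. Lean on these libraries where they do the work, as an engineer would, in place of code of your own. Each camera call takes 0.05 s, during which the arm holds its last target. There are 200 camera calls.

## Task

Pick up the fan bracket by its black fan and hang it inside the open computer case: pass the big end of its keyhole over the orange screw head on the wall nearest the robot, flat against the wall, then slide it down until it is fully home, upright and flush, and let go. Work gently, never forcing the bracket against the case or the screw (a push of 15 N is plenty), and leave the other things on the desk where they are.

Things in the scene. Friction and masses are not known exactly. Their poses are not given: they have to be found in the camera images.
- case: Open computer case lying on its side, fixed: a tray 340 (x) by 380 (y) mm inside, walls 140 high, 4 thick, floor 3. Origin on the table below the middle of the inner face of the wall nearest the robot; x points out of that face into the case, away from the robot, y left along the wall, z up. Free inside: x 0 to 150, y -150 to 150 mm; beyond stand a cooler (71 high) and a power unit (88 high).
- mount_mid (a point): Middle of a dark level groove in the inner face of the wall nearest the robot, on the face, 115 mm above the table; axes as the case. One orange-headed screw stands out of the groove along +x, clamped somewhere between groove_right and groove_left: its place along y differs each time and is NOT reported (look or feel for it); its height is always that of this point.
- groove_left (a point): Leftmost place (case +y, 32 mm from mount_mid) for the screw's axis. Screw head: round, 16 mm diameter from 4.6 to 8 mm off the wall, bevelled to 12 mm at its front, 10 mm off the wall; towards the wall it narrows as a cone to the 8 mm shank at 0.6 mm off the wall. It does not give sideways, up or down.
- groove_right (a point): Rightmost place (case -y, 32 mm from mount_mid) for the screw's axis. A spring (preload about 4 N, 2 N/mm) pulls the head to the wall; it can lift up to 4 mm outwards. It pinches the plate in the slot, so the bracket does not drop home by its own weight: sliding takes a steady push of roughly 2 to 10 N, down to a hard stop. Contact forces on bracket, pinch (15 N) included, must stay under 35 N.
- fan_bracket: Loose bright L-shaped bracket with a black fan, 200 g, upright on the table. Origin: bottom centre of the plate's back face (goes against the wall); x forward out of the plate through the fan, y left, z up. Plate 80 wide, 98 high, 3 mm thick. Bottom flange 3 thick, 40 wide, to x 67 mm. Fan: block x 11 to 67, y -20 to 20, z 8 to 48 mm, to be gripped across its width (along y).
- fan_grip (a point): Good point to grip, in the middle of the fan's 40 mm width, at x 50, y 0, z 30 mm of the bracket; far enough forward that a gripper pointing down clears the wall.
- keyhole_entry (a point): Centre of the round lower end of the keyhole, 20 mm across, on the plate's back face, 62 mm above the plate's bottom edge; axes as the bracket.
- keyhole_end (a point): Where the screw's centre lies in the slot when fully home: on the plate's back face, 18 mm above keyhole_entry (80 mm above the bottom edge). The slot runs straight up from the round end, 10 mm wide. Home: this point is level with mount_mid.
- hard_drive: Bystander: flat silver drive, 147 x 101 x 26 mm, lying on the table.
- mug: Bystander: blue mug, 80 mm across, 90 mm high.
- screwdriver: Bystander: screwdriver with red handle, 190 mm long.
- parts_tray: Bystander: blue parts tray, 160 x 100 x 30 mm.
- pink_carton: Bystander: upright pink carton, 50 x 70 x 110 mm.
- memory_module: Bystander: green memory module, 133 x 30 x 4 mm, lying on the table.
Things that resemble listed ones, but are neither listed nor needed, are in the scene too. What is shaped like the fan_bracket but yellow is not meant.

How it is judged (in metres and radians):
On the way, in this order (a step that is already met when the one before it is completed fails the run):
1. the fan bracket is lifted clear of the table (height (world z) of fan_bracket above 0.03 m), for 0.1 s.
2. the plate's back is at the wall (within 5 mm) with the round end of the keyhole at the screw's height (x of keyhole_entry in the frame of mount_mid between -0.003 and 0.005 m and z of keyhole_entry in the frame of mount_mid between -0.008 and 0.006 m and y of keyhole_entry in the frame of mount_mid between -0.042 and 0.042 m).
At the end, for the whole second after the job is handed in: The bracket hangs at rest on the screw, let go: the slot's end is home on the screw (keyhole_end level with mount_mid, at most 2.5 mm too high, 3.5 mm too low), the plate's back within 3 mm of the wall face, the plate within 0.12 rad of upright, and within 37 mm of mount_mid sideways (z of keyhole_end in the frame of mount_mid between -0.0035 and 0.0025 m and x of keyhole_end in the frame of mount_mid between -0.002 and 0.003 m and y of keyhole_end in the frame of mount_mid between -0.037 and 0.037 m and angle between fan_bracket's own z axis and vertical below 0.12 rad and linear speed of fan_bracket below 0.01 m/s); the robot touches nothing.
It fails at once if the bracket is forced against the case or its screw: over 35 N of contact, all contacts added up, of which the screw's pinch makes about 15 N (contact force between fan_bracket and case above 35 N).
It fails at once if a bystander is moved by more than 30 mm (distance of any of hard_drive, mug, screwdriver, parts_tray, pink_carton, memory_module from where it was at the start of the episode above 0.03 m).
It also fails if it takes over 64 s, if anything falls off the work surface, if the arm or the gripper's body presses on something with over 40 N, if the wrist force passes 120 N, or if a joint passes its speed limit or range.

## Working session

There is one attempt and no reset: what is moved stays moved. The work goes in short steps, Python scripts to look and compute and a tool call to move; the robot and the scene stay as the last step left them, time stands still between calls to the robot, and variables do not carry over. Pictures are saved under pics/ and viewed, at most 10 in all, crops included, and the job is handed in when it is done.

Besides the shell and the picture viewer there is one more tool, called after "Request:" as name([rows], argument=value, ...), one row to a line, values as JSON. play_rows: Moves the arm, as the interface text tells. Its arguments: {"type":"object","properties":{"plan":{"type":"array","items":{"type":"array","items":{"type":"number"}}},"grip":{"type":"number"}},"required":["plan"]}

```bash
mkdir -p pics; cat > h.py <<'E'
import numpy as np, cv2
from scipy.spatial.transform import Rotation as R
from plant import get_obs, snapshot, close_job, spot_in, spot_point
def att(s):
    a=np.array(s["attitude"],float)
    return a if a.shape==(3,3) else (R.from_euler('xyz',a,degrees=True).as_matrix() if a.size==3 else R.from_quat(a).as_matrix())
def proj(s,p):
    q=att(s).T@(np.array(p,float)-np.array(s["position"])); return np.array([s["fx"]*q[0]/q[2]+s["cx"],s["fy"]*q[1]/q[2]+s["cy"]])
def ray(s,u,v):
    d=att(s)@np.array([(u-s["cx"])/s["fx"],(v-s["cy"])/s["fy"],1.]); return np.array(s["position"],float),d
def onplane(s,u,v,z):
    o,d=ray(s,u,v); return o+d*(z-o[2])/d[2]
def save(s,n,box=None,k=1):
    f=s["frame"][:,:,::-1]
    if box: f=f[box[1]:box[3],box[0]:box[2]]
    cv2.imwrite("pics/"+n,cv2.resize(f,None,fx=k,fy=k,interpolation=cv2.INTER_CUBIC))
E
python3 - <<'E'
from h import *
for c in ["scene","top"]:
    s=snapshot(c); save(s,c+"0.png")
    print(c,s["position"],s["attitude"],s["fx"],s["cx"],s["cy"])
    for f,n in [(spot_in,"fan_bracket"),(spot_point,"fan_bracket"),(spot_point,"fan_grip"),(spot_point,"keyhole_entry"),(spot_point,"keyhole_end"),(spot_point,"mount_mid"),(spot_point,"groove_left"),(spot_point,"groove_right"),(spot_point,"case")]:
        print(f.__name__,n,[(np.round(d["position"],4).tolist(),round(d["score"],2),proj(s,d["position"]).round().tolist()) for d in f(c,n)])
print(get_obs())
E
```

```text
scene [ 1.25420417 -0.21021287  0.79151994] [-131.40622503    0.64290115   73.08335086] 362.5951464680885 321.61193142594624 200.3133134434215
call fan_bracket [([0.4864, 0.3534, 0.0491], 0.9, [423.0, 188.0]), ([0.3346, 0.1345, 0.071], 0.87, [343.0, 168.0]), ([0.3899, 0.3021, 0.0484], 0.58, [395.0, 174.0])]
call fan_bracket [([0.4694, 0.3738, -0.0011], 0.95, [423.0, 195.0]), ([0.3746, 0.3046, 0.0021], 0.91, [392.0, 181.0]), ([0.3331, 0.1446, -0.002], 0.7, [345.0, 184.0])]
call fan_grip [([0.3802, 0.2598, 0.0278], 0.98, [382.0, 179.0]), ([0.5153, 0.3542, 0.0276], 0.82, [426.0, 198.0]), ([0.3738, 0.1154, 0.0254], 0.76, [341.0, 187.0])]
call keyhole_entry [([0.3376, 0.1494, 0.0615], 0.84, [347.0, 170.0]), ([0.3767, 0.3077, 0.0626], 0.57, [395.0, 168.0]), ([0.4733, 0.3707, 0.0611], 0.55, [426.0, 181.0]), ([0.4698, 0.3665, 0.0767], 0.34, [425.0, 177.0])]
call keyhole_end [([0.3387, 0.1529, 0.0822], 0.86, [348.0, 165.0]), ([0.3776, 0.3065, 0.0787], 0.59, [396.0, 164.0]), ([0.4703, 0.3725, 0.0772], 0.57, [427.0, 177.0])]
call mount_mid [([0.4716, 0.0032, 0.1181], 0.98, [316.0, 190.0]), ([0.
[... 1754 characters left out ...]
8], 0.33, [218.0, 154.0])]
{'clock': 1.0, 'joint_pos': array([ 8.29102796e+01,  2.05465005e+01,  6.83749872e-01, -9.18458480e-04,
       -7.01351868e+01, -1.65076725e+01]), 'qvel': array([-0.06763297, -0.0100694 , -0.01856667,  0.01192696,  0.00947947,
       -0.00678887]), 'tau': array([-2.13890322e-03, -5.82389116e+01,  2.93296909e+01,  7.00260982e+00,
        1.25248072e-02, -1.14322009e-05]), 'tool_pos': array([0.27020458, 0.6185538 , 0.2455704 ]), 'orientation': array([-1.79998268e+02,  1.41427950e-03, -2.35977050e+01]), 'force': array([ 0.08278507, -0.11505325, -0.3435661 ]), 'moment': array([ 0.0059977 ,  0.01316936, -0.01121861]), 'gripper_force': 0.0, 'opening': 0.08744290319986256}
```

```bash
python3 - <<'E'
from h import *
import os
a=cv2.imread("pics/scene0.png"); b=cv2.imread("pics/top0.png")
# close crops: brackets in both views, and the wall/screw
A=cv2.resize(a[140:220,290:450],None,fx=5,fy=5,interpolation=cv2.INTER_CUBIC)[:400]
B=cv2.resize(b[170:270,200:360],None,fx=2,fy=2,interpolation=cv2.INTER_CUBIC)
C=cv2.resize(a[170:230,250:380],None,fx=3,fy=3,interpolation=cv2.INTER_CUBIC)[:200,:390]
cv2.imwrite("pics/crop0.png",np.vstack([A,np.hstack([np.vstack([B[:180]]),np.pad(C[:180],((0,0),(0,800-320-390),(0,0)))])]))
E
```

```text
(no output)
```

View pics/scene0.png

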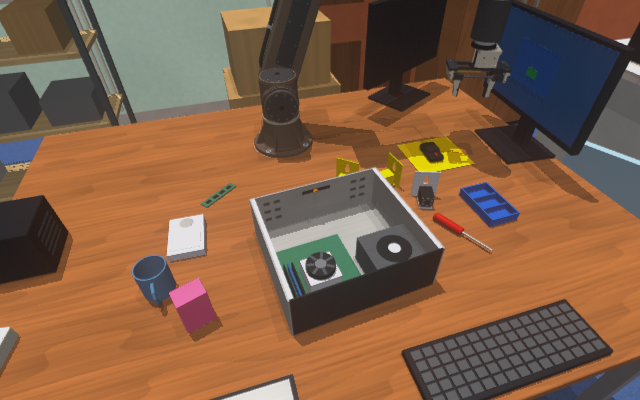

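View pics/crop0.png

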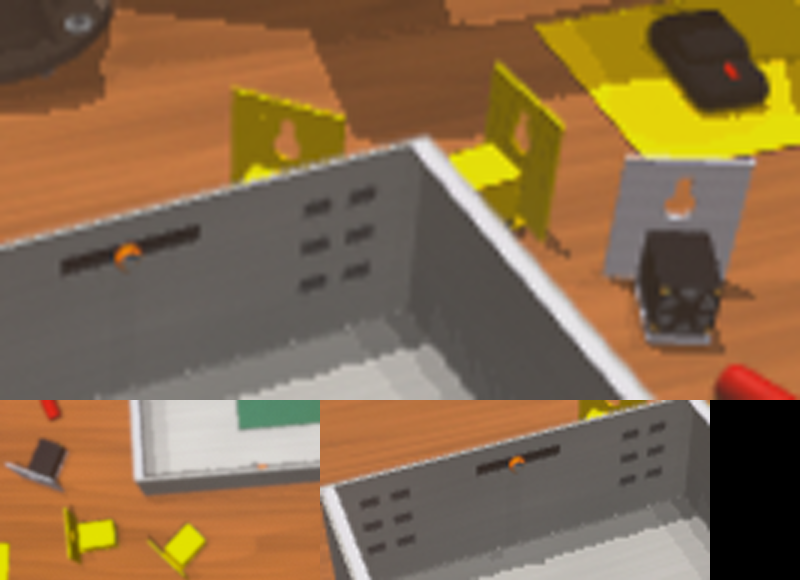

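Candidates for the bracket are the grey plate with a black fan at px (425,190), a yellow one at (392,172) and a yellow one at (345,165). I choose the grey one with the black fan, and the crop confirms it. The screw shows at about px (315,191), near the groove's middle. Next I measure the yaws and the screw.

```bash
cat >> h.py <<'E'
def orange(s,c,lo=(4,150,120),hi=(18,255,255),r=25):
    h=cv2.cvtColor(s["frame"],cv2.COLOR_RGB2HSV); u,v=proj(s,c).round().astype(int)
    m=np.zeros(h.shape[:2],bool); m[v-r:v+r,u-r:u+r]=(cv2.inRange(h,lo,hi)>0)[v-r:v+r,u-r:u+r]
    ys,xs=np.nonzero(m); return xs.mean(),ys.mean(),len(xs)
E
python3 - <<'E'
from h import *
T={}
for c in ["scene","top"]:
    acc={}
    for k in range(6):
        s=snapshot(c)
        for n in ["fan_bracket","fan_grip","keyhole_entry","keyhole_end","mount_mid","case","groove_left","groove_right"]:
            for d in spot_point(c,n):
                p=np.array(d["position"]); 
                t=np.array([.475,.365,p[2]]) if n[0] in "fk" else np.array([.47,.005,p[2]])
                if np.linalg.norm((p-t)[:2])<.06 and d["score"]>.3 and (n[0] in "fk" or p[2]>.09 or n=="case"): acc.setdefault(n,[]).append(p)
    for n in acc: print(c,n,len(acc[n]),np.median(acc[n],0).round(4),np.std(acc[n],0).round(4))
    o=orange(s,[.475,.004,.115],r=14); print("orange",o,onplane(s,o[0],o[1],.117))
    g=cv2.cvtColor(s["frame"],cv2.COLOR_RGB2GRAY)
    # near-wall inner/outer rim corners guess by reprojection
    print({k:proj(s,k).round(1).tolist() for k in [(.472,.19,.14),(.472,-.19,.14)]})
s=snapshot("scene")
for u,v in [(252,202),(375,170)]: print("rim",onplane(s,u,v,.14))
for u,v in [(415.4,171.6),(440.6,172)]: print("plate top",onplane(s,u,v,.098))
save(snapshot("top"),"top1.png",(180,110,440,260),3)
E
```

```text
scene fan_bracket 6 [ 0.4715  0.3715 -0.0007] [0.0012 0.0012 0.0012]
scene fan_grip 7 [0.5151 0.3539 0.0294] [0.0164 0.0062 0.0175]
scene keyhole_entry 6 [0.4744 0.3718 0.0631] [0.001  0.0015 0.0015]
scene keyhole_end 6 [0.4688 0.371  0.0789] [0.001  0.0015 0.0009]
scene mount_mid 6 [0.4724 0.0024 0.1172] [0.0007 0.0013 0.0015]
scene case 6 [ 4.72e-01  6.60e-03 -4.00e-04] [0.0012 0.0012 0.0013]
scene groove_left 6 [0.4671 0.0329 0.1134] [0.0018 0.0013 0.0011]
scene groove_right 6 [ 0.4698 -0.0244  0.117 ] [0.0014 0.0022 0.0012]
orange (np.float64(312.4672131147541), np.float64(180.10655737704917), 122) [0.42399695 0.00566127 0.117     ]
{(0.472, 0.19, 0.14): [376.3, 171.8], (0.472, -0.19, 0.14): [248.6, 197.2]}
top fan_grip 7 [0.5201 0.3526 0.0298] [0.0173 0.0067 0.0103]
top keyhole_end 6 [0.4706 0.3718 0.0798] [0.0019 0.0011 0.0013]
top mount_mid 6 [0.4696 0.007  0.1154] [0.0017 0.0013 0.0017]
top case 6 [ 0.4716  0.0023 -0.0012] [0.0007 0.0019 0.0011]
top groove_left 5 [0.4678 0.0362 0.1124] [0.0009 0.0008 0.0012]
top fan_bracket 5 [ 0.4706  0.3685 -0.0022] [0.0011 0.0022 0.001 ]
top keyhole_entry 4 [0.4716 0.3698 0.0578] [0.0023 0.0005 0.025 ]
top groove_right 5 [ 0.4747 -0.0325  0.1139] [0.0011 0.0005 0.0012]
orange (np.float64(331.3376623376623), np.float64(215.03896103896105), 77) [ 0.43797939 -0.00048709  0.117     ]
{(0.472, 0.19, 0.14): [269.5, 202.8], (0.472, -0.19, 0.14): [393.1, 203.0]}
rim [ 0.49455258 -0.18411011  0.14      ]
rim [0.46235821 0.19001694 0.14      ]
plate top [0.45802556 0.33380614 0.098     ]
plate top [0.48405467 0.4081423  0.098     ]
```

View pics/top1.png

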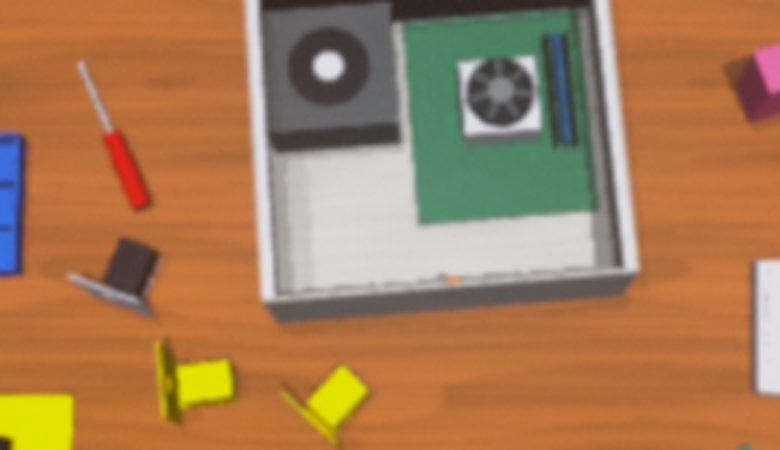

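The top view shows the case yawed a few degrees, the near wall from crop px (265,298) to (635,272), and the orange screw at crop (453,279), which is px (331,203). Next I fit the rim line and find the screw more finely.

```bash
python3 - <<'E'
from h import *
for c in ["scene","top"]:
    s=snapshot(c); f=s["frame"].astype(float); hsv=cv2.cvtColor(s["frame"],cv2.COLOR_RGB2HSV)
    P=[]
    for t in np.linspace(-.17,.17,60):
        u,v=proj(s,[.4705-.08*t,t,.14]); u=int(round(u)); v0=int(round(v))
        col=f[v0-7:v0+8,u]; 
        if c=="top": w=np.clip(col.min(1)-150,0,None)   # white rim
        else: w=np.clip(np.diff(-col[:,0]+col[:,2],prepend=0)[1:],0,None); w=np.r_[0,w]  # wood->grey outer edge
        w=np.where(w>w.max()*.4,w,0)
        if w.max()<10: continue
        P.append(onplane(s,u,v0-7+(w*np.arange(15)).sum()/w.sum()-(.5 if c=="scene" else 0),.14)[:2])
    P=np.array(P); 
    for _ in range(4):
        k=np.polyfit(P[:,1],P[:,0],1); r=P[:,0]-np.polyval(k,P[:,1]); P=P[abs(r)<2.0*r.std()+1e-4]
    print(c,len(P),"yaw",-np.degrees(np.arctan(k[0])).round(2),"x at y=.005:",np.polyval(k,.005).round(4),"rms",r.std().round(4))
    u,v=proj(s,[.479,.002,.115]).round().astype(int)
    sub=f[v-9:v+10,u-25:u+26]; w=np.clip(sub[...,0]-sub[...,2]-60,0,None)
    # keep only blob inside the grey/dark surroundings
    n,l,st,ce=cv2.connectedComponentsWithStats((w>0).astype(np.uint8))
    for i in range(1,n):
        m=(l==i)*w; yy,xx=np.mgrid[:19,:51]; uu,vv=(m*xx).sum()/m.sum()+u-25,(m*yy).sum()/m.sum()+v-9
        print(" blob",st[i],round(uu,1),round(vv,1),onplane(s,uu,vv,.115).round(4))
E
```

```text
scene 54 yaw 4.57 x at y=.005: 0.4621 rms 0.0009
 blob [ 0  0 20  5 60] 297.2 184.2 [ 0.4266 -0.0424  0.115 ]
 blob [22  6  5  4 12] 314.7 190.0 [ 0.4682 -0.      0.115 ]
top 54 yaw 4.78 x at y=.005: 0.4844 rms 0.001
 blob [23  9  4  3  9] 330.6 202.7 [0.4774 0.0016 0.115 ]
 blob [45 18  6  1  6] 354.5 211.0 [ 0.4512 -0.0728  0.115 ]
```

Request:
play_rows([
  [3.39,1.43,0,0,0,0],
  [3.39,1.43,0,0,0,0],
  [3.39,1.43,0,0,0,0],
  [3.39,1.43,0,0,0,0],
  [3.39,1.43,0,0,0,0],
  [3.39,1.43,0,0,0,0],
  [3.39,1.43,0,0,0,0],
  [3.39,1.43,0,0,0,0],
  [3.39,1.43,0,0,0,0],
  [3.39,1.43,0,0,0,0],
  [0,0,3.5,0,0,-1.8],
  [0,0,3.5,0,0,-1.8],
  [0,0,3.5,0,0,0],
  [0,0,0,0,0,0],
], grip=8.7)

```text
clock: 7.77
tool_pos: [0.5206, 0.3485, 0.1336]
orientation: [179.5, 0.3, -20.1]
force: [-1.2, -0.9, -1.7]
opening: 0.0873
gripper_force: 0.0
```

```bash
python3 - <<'E'
from h import *
o=get_obs(); print(o["tool_pos"],o["orientation"])
a=snapshot("scene"); b=snapshot("top")
A=cv2.resize(a["frame"][120:220,370:490],None,fx=4,fy=4,interpolation=2); B=cv2.resize(b["frame"][150:250,170:250],None,fx=4,fy=4,interpolation=2)
cv2.imwrite("pics/g1.png",np.hstack([A,B])[...,::-1])
E
```

```text
[0.52063307 0.34847078 0.13356359] [179.45155618   0.30901025 -20.12457884]
```

View pics/g1.png

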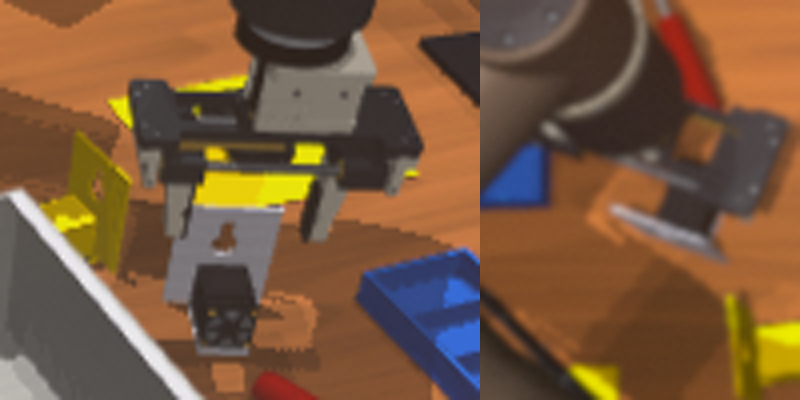

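The gripper is centred above the grey bracket with the fan between the fingers, at crop (222,300). Going down and closing.

Request:
play_rows([
  [0.2,-0.3,2.5,0,0,0],
  [0,0,2.5,0,0,0],
  [0,0,2.5,0,0,0],
  [0,0,2.0,0,0,0],
  [0,0,0.7,0,0,0],
  [0,0,0,0,0,0],
])

```text
clock: 8.37
tool_pos: [0.5268, 0.3546, 0.0391]
orientation: [180.0, -0.0, -20.0]
force: [-0.4, 0.0, 0.3]
opening: 0.0871
gripper_force: 0.0
```

Request:
play_rows([
  [0,0,0,0,0,0],
  [0,0,0,0,0,0],
  [0,0,0,0,0,0],
  [0,0,0,0,0,0],
  [0,0,0,0,0,0],
  [0,0,0,0,0,0],
  [0,0,0,0,0,0],
  [0,0,0,0,0,0],
], grip=3.0)

```text
clock: 9.03
tool_pos: [0.5264, 0.3536, 0.0386]
orientation: [180.0, 0.0, -20.0]
force: [-1.3, -0.1, 3.6]
opening: 0.0398
gripper_force: 29.9
```

Request:
play_rows([
  [0,0,-1.0,0,0,0],
  [0,0,-2.0,0,0,0],
  [0,0,-2.9,0,0,0],
  [0,0,-2.9,0,0,-5.0],
  [0,0,-2.9,0,0,-5.0],
  [0,0,-2.9,0,0,-5.0],
  [0,0,-2.5,0,0,-5.0],
  [0,0,-0.5,0,0,-4.7],
  [0,0,0,0,0,0],
  [0,0,0,0,0,0],
  [0,0,0,0,0,0],
])

```text
clock: 9.95
tool_pos: [0.5258, 0.3534, 0.2134]
orientation: [179.9, 0.1, 4.5]
force: [0.7, -0.7, -2.9]
opening: 0.0399
gripper_force: 29.9
```

Request:
play_rows([
  [0.1,2.0,0,0,0,0],
  [0.1,3.0,0,0,0,0],
  [0.1,3.2,0,0,0,0],
  [0.1,3.2,0,0,0,0],
  [0.1,3.2,0,0,0,0],
  [0.1,3.2,0,0,0,0],
  [0.1,3.2,0,0,0,0],
  [0.1,3.2,0,0,0,0],
  [0.1,3.2,0,0,0,0],
  [0.1,3.2,0,0,0,0],
  [0,2.5,0,0,0,0],
  [0,1.5,0,0,0,0],
  [0,0,0,0,0,0],
  [0,0,0,0,0,0],
  [0,0,0,0,0,0],
  [0,0,0,0,0,0],
])

```text
clock: 11.28
tool_pos: [0.5646, 0.0105, 0.2141]
orientation: [180.0, 0.0, 4.7]
force: [0.8, 0.8, -1.7]
opening: 0.0401
gripper_force: 29.9
```

```bash
python3 - <<'E'
from h import *
o=get_obs(); print(o["tool_pos"],o["orientation"],o["force"])
for c in ["scene","top"]:
    acc={}
    for k in range(3):
        s=snapshot(c)
        for n in ["fan_bracket","keyhole_entry","keyhole_end","fan_grip"]:
            for d in spot_point(c,n):
                p=np.array(d["position"])
                if abs(p[1])<.06 and p[2]>.15: acc.setdefault(n,[]).append(p)
    for n in acc: print(c,n,len(acc[n]),np.median(acc[n],0).round(4))
    if c=="scene": a=s
save(a,"h1.png",(240,90,400,210),5)
E
```

```text
[0.56464473 0.01048688 0.21410649] [1.79993994e+02 4.40204971e-02 4.71251026e+00] [ 0.82897285  0.82656549 -1.72332143]
scene fan_bracket 4 [0.5045 0.0054 0.1758]
scene keyhole_entry 3 [0.5092 0.003  0.2396]
scene keyhole_end 3 [0.505  0.002  0.2534]
scene fan_grip 4 [0.5538 0.0082 0.2067]
top fan_bracket 2 [0.5048 0.0034 0.2162]
top keyhole_entry 3 [0.5065 0.0026 0.2377]
top keyhole_end 4 [0.5064 0.0062 0.2538]
top fan_grip 4 [0.5572 0.0072 0.2062]
```

View pics/h1.png

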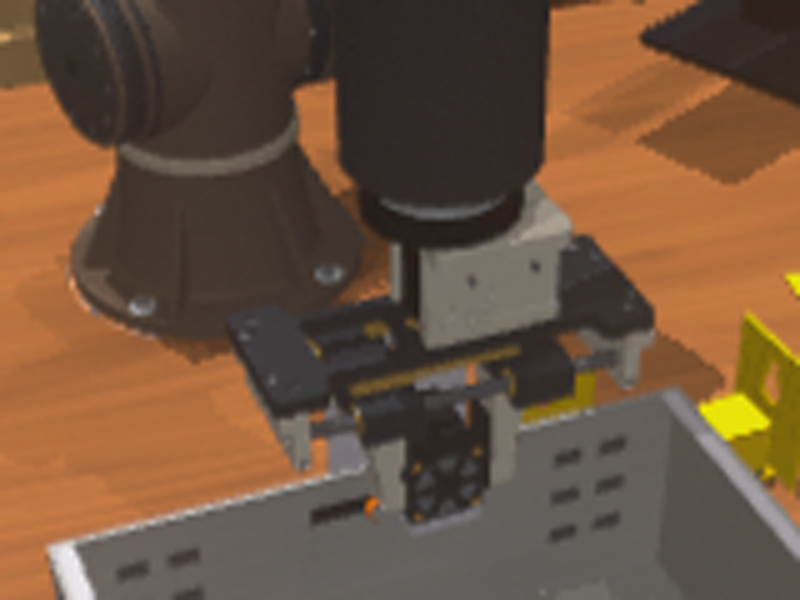

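The bracket hangs above the case. The gripper covers the keyhole, while the screw at crop (370,505) and the groove still show. Next I refine the screw from the first pictures, weighting the whole orange disc.

```bash
python3 - <<'E'
from h import *
for c in ["scene","top"]:
    s=snapshot(c); f=cv2.imread(f"pics/{c}0.png")[:,:,::-1].astype(float)
    u,v={"scene":(315,191),"top":(331,203)}[c]
    h,k=(5,5) if c=="scene" else (3,5)
    sub=f[v-h:v+h+1,u-k:u+k+1]; w=sub[...,0]-sub[...,2]
    print(c,"\n",w.astype(int))
    w=np.clip(w-25,0,None)
    if c=="scene": w[:2]=0
    yy,xx=np.mgrid[:2*h+1,:2*k+1]; uu=(w*xx).sum()/w.sum()+u-k; vv=(w*yy).sum()/w.sum()+v-h
    o,d=ray(s,uu,vv); print(uu,vv,"at head plane:",[(x,(o+d*(x-o[0])/d[0]).round(4)[1:].tolist()) for x in (.472,.476,.480)], onplane(s,uu,vv,.115).round(4))
    for x in (.476,.480): print(x,proj(s,[x,0,.115]).round(1),proj(s,[x,.01,.115]).round(1))
E
```

```text
scene 
 [[  9   9   9   9   8   9   9   9   8   9   9]
 [  9   9   9   9   9   9   9   8   9  10  10]
 [  9   8   9   8  22  46  51  21  14  14  14]
 [  8   8  11  32 127 182 172  94  25  12  12]
 [ 14  14  15 116 212 193 149 155  47  11   9]
 [ 14  13  12 185 143  29   9  13  25  10   8]
 [ 11  10   9 104  57  14   9  22  10   8   9]
 [  9   9   7  38  53  16   9  10   8   8   9]
 [  9   9   9   9  21  22  10   8   8   9   8]
 [  9   9   9   9   9   8   8   7   8   8   8]
 [  9   9   9   9   8   9   9   8   8   8   8]]
314.75905044510387 190.03026706231455 at head plane: [(0.472, [-0.001, 0.118]), (0.476, [-0.0021, 0.1214]), (0.48, [-0.0031, 0.1249])] [ 4.685e-01 -1.000e-04  1.150e-01]
0.476 [315.5 191.6] [318.8 190.9]
0.48 [315.9 192.4] [319.2 191.8]
top 
 [[  8   8   8  10   9   9   9   8   8   7   7]
 [  7   8  13  23  28  30  26  17  10   8   7]
 [  8  11  29  60  82  86  74  45  17   9   8]
 [  8  13  38  81 108 108  90  53  19   9   6]
 [  8  10  24  48  62  60  44  28  14   8   8]
 [  7   9  12  20  24  22  17  11   8   7   7]
 [  8   9   9  10  11  11   9   9  10   9   9]]
330.6720588235294 202.81323529411765 at head plane: [(0.472, [0.0018, 0.1409]), (0.476, [0.0016, 0.1207]), (0.48, [0.0014, 0.1004])] [0.4771 0.0015 0.115 ]
0.476 [331.2 203.2] [328.  203.2]
0.48 [331.2 201.9] [328.  201.9]
```

Request:
play_rows([
  [0,0.13,1.5,0,0,0],
  [0,0,2.5,0,0,0],
  [0,0,2.5,0,0,0],
  [0,0,2.5,0,0,0],
  [0,0,2.0,0,0,0],
  [0,0,1.25,0,0,0],
  [0,0,0,0,0,0],
  [0,0,0,0,0,0],
  [-0.5,0,0,0,0,0],
  [-0.5,0,0,0,0,0],
  [-0.5,0,0,0,0,0],
  [-0.4,0,0,0,0,0],
  [0,0,0,0,0,0],
  [0,0,0,0,0,0],
  [0,0,0,0,0,0],
])

```text
clock: 14.13
tool_pos: [0.5463, 0.0072, 0.0925]
orientation: [-180.0, -0.1, 4.7]
force: [0.4, 0.1, -1.7]
opening: 0.04
gripper_force: 29.9
```

Request:
play_rows([
  [-0.2,0,0.08,0,0,0],
  [-0.2,0,0,0,0,0],
  [-0.2,0,0,0,0,0],
  [-0.15,0,0,0,0,0],
  [0,0,0,0,0,0],
  [0,0,0,0,0,0],
])

```text
clock: 14.63
tool_pos: [0.5385, 0.0065, 0.0913]
orientation: [180.0, -0.0, 4.7]
force: [0.5, 0.0, -1.2]
opening: 0.0399
gripper_force: 29.9
```

Request:
play_rows([
  [-0.1,0,0,0,0,0],
  [-0.1,0,0,0,0,0],
  [-0.1,0,0,0,0,0],
  [0,0,0,0,0,0],
  [0,0,0,0,0,0],
])

```text
clock: 15.05
tool_pos: [0.5355, 0.0062, 0.0913]
orientation: [-180.0, -0.0, 4.7]
force: [-0.0, 0.5, -1.4]
opening: 0.04
gripper_force: 29.9
```

Request:
play_rows([
  [-0.1,0,0,0,0,0],
  [-0.1,0,0,0,0,0],
  [0,0,0,0,0,0],
  [0,0,0,0,0,0],
])

```text
clock: 15.38
tool_pos: [0.5335, 0.006, 0.0913]
orientation: [180.0, 0.0, 4.7]
force: [-0.1, -0.2, -1.8]
opening: 0.0405
gripper_force: 29.9
```

Request:
play_rows([
  [-0.1,0,0,0,0,0],
  [-0.1,0,0,0,0,0],
  [0,0,0,0,0,0],
  [0,0,0,0,0,0],
])

```text
clock: 15.72
tool_pos: [0.5315, 0.0059, 0.0913]
orientation: [-180.0, -0.0, 4.7]
force: [0.3, -0.1, -1.9]
opening: 0.0401
gripper_force: 29.9
```

Request:
play_rows([
  [-0.1,0,0,0,0,0],
  [-0.1,0,0,0,0,0],
  [0,0,0,0,0,0],
  [0,0,0,0,0,0],
])

```text
clock: 16.05
tool_pos: [0.5303, 0.0059, 0.0915]
orientation: [-180.0, -0.1, 4.7]
force: [4.4, -1.4, -4.5]
opening: 0.04
gripper_force: 29.9
```

Request:
play_rows([
  [-0.07,0,0,0,0,0],
  [0,0,0,0,0,0],
  [0,0,0,0,0,0],
])

```text
clock: 16.3
tool_pos: [0.5303, 0.0059, 0.0917]
orientation: [-180.0, -0.2, 4.7]
force: [6.4, -1.9, -4.9]
opening: 0.0399
gripper_force: 29.9
```

Request:
play_rows([
  [0.03,0.05,0.1,0,0,0],
  [0,0,0.1,0,0,0],
  [0,0,0.1,0,0,0],
  [0,0,0,0,0,0],
  [0,0,0,0,0,0],
])

```text
clock: 16.72
tool_pos: [0.5302, 0.0055, 0.0887]
orientation: [-180.0, -0.1, 4.7]
force: [5.5, 0.5, -0.5]
opening: 0.0399
gripper_force: 29.9
```

Request:
play_rows([
  [0,0,0.1,0,0,0],
  [0,0,0.1,0,0,0],
  [0,0,0.1,0,0,0],
  [0,0,0,0,0,0],
  [0,0,0,0,0,0],
])

```text
clock: 17.13
tool_pos: [0.5302, 0.0054, 0.086]
orientation: [-180.0, -0.1, 4.7]
force: [4.4, 1.4, 4.4]
opening: 0.0398
gripper_force: 29.8
```

Request:
play_rows([
  [0,0,0.1,0,0,0],
  [0,0,0.1,0,0,0],
  [0,0,0,0,0,0],
  [0,0,0,0,0,0],
])

```text
clock: 17.47
tool_pos: [0.5298, 0.0052, 0.0842]
orientation: [180.0, -0.1, 4.7]
force: [2.3, -1.0, 8.8]
opening: 0.0398
gripper_force: 29.9
```

Request:
play_rows([
  [0,0,0.1,0,0,0],
  [0,0,0.05,0,0,0],
  [0,0,0,0,0,0],
  [0,0,0,0,0,0],
])

```text
clock: 17.8
tool_pos: [0.5298, 0.0051, 0.0826]
orientation: [180.0, -0.1, 4.7]
force: [2.4, -0.3, 6.9]
opening: 0.0398
gripper_force: 29.9
```

Request:
play_rows([
  [0,0,0.1,0,0,0],
  [0,0,0.1,0,0,0],
  [0,0,0.1,0,0,0],
  [0,0,0,0,0,0],
  [0,0,0,0,0,0],
])

```text
clock: 18.22
tool_pos: [0.5296, 0.0052, 0.0793]
orientation: [180.0, -0.1, 4.7]
force: [2.7, -1.0, 4.8]
opening: 0.0397
gripper_force: 29.9
```

Request:
play_rows([
  [0,0,0.1,0,0,0],
  [0,0,0.1,0,0,0],
  [0,0,0.1,0,0,0],
  [0,0,0,0,0,0],
  [0,0,0,0,0,0],
])

```text
clock: 18.63
tool_pos: [0.5297, 0.0052, 0.0764]
orientation: [180.0, -0.1, 4.7]
force: [3.2, -0.3, 5.8]
opening: 0.0397
gripper_force: 29.9
```

Request:
play_rows([
  [0,0,0.1,0,0,0],
  [0,0,0.1,0,0,0],
  [0,0,0,0,0,0],
  [0,0,0,0,0,0],
])

```text
clock: 18.97
tool_pos: [0.5297, 0.0052, 0.0746]
orientation: [180.0, -0.1, 4.7]
force: [2.4, -0.2, 7.6]
opening: 0.0398
gripper_force: 29.9
```

Request:
play_rows([
  [0,0,0.07,0,0,0],
  [0,0,0,0,0,0],
  [0,0,0,0,0,0],
])

```text
clock: 19.22
tool_pos: [0.5297, 0.0052, 0.0741]
orientation: [180.0, -0.1, 4.7]
force: [1.8, -0.3, 9.9]
opening: 0.0397
gripper_force: 29.9
```

Request:
play_rows([
  [0,0,0.06,0,0,0],
  [0,0,0,0,0,0],
  [0,0,0,0,0,0],
])

```text
clock: 19.47
tool_pos: [0.5298, 0.0051, 0.0737]
orientation: [180.0, -0.1, 4.7]
force: [0.7, -0.1, 10.8]
opening: 0.04
gripper_force: 29.9
```

Request:
play_rows([
  [-0.03,0,0.07,0,0,0],
  [0,0,0,0,0,0],
  [0,0,0,0,0,0],
])

```text
clock: 19.72
tool_pos: [0.5297, 0.005, 0.0733]
orientation: [180.0, -0.1, 4.7]
force: [0.5, -1.5, 13.4]
opening: 0.0397
gripper_force: 30.0
```

Request:
play_rows([
  [0,0,-0.05,0,0,0],
  [0,0,-0.05,0,0,0],
  [0,0,0,0,0,0],
  [0,0,0,0,0,0],
])

```text
clock: 20.05
tool_pos: [0.5296, 0.005, 0.0737]
orientation: [180.0, -0.1, 4.7]
force: [2.9, -1.6, 7.8]
opening: 0.0396
gripper_force: 30.0
```

```bash
python3 - <<'E'
from h import *
for c in ["scene","top"]:
    acc={}
    for k in range(4):
        s=snapshot(c)
        for n in ["fan_bracket","keyhole_entry","keyhole_end","fan_grip"]:
            for d in spot_point(c,n):
                p=np.array(d["position"])
                if abs(p[1])<.06 and p[0]>.44: acc.setdefault(n,[]).append(p)
    for n in acc: print(c,n,len(acc[n]),np.median(acc[n],0).round(4))
    if c=="scene": save(s,"i1.png",(250,120,380,220),6)
E
```

```text
scene fan_bracket 5 [0.4718 0.0016 0.0355]
scene keyhole_entry 6 [0.4744 0.0016 0.0967]
scene keyhole_end 4 [ 0.469  -0.0019  0.1148]
scene fan_grip 4 [0.5181 0.0048 0.0654]
top fan_bracket 7 [ 0.4695 -0.002   0.0366]
top keyhole_entry 5 [0.4707 0.0012 0.0969]
top keyhole_end 4 [ 4.720e-01 -4.000e-04  1.158e-01]
top fan_grip 5 [0.5216 0.0042 0.0652]
```

View pics/i1.png

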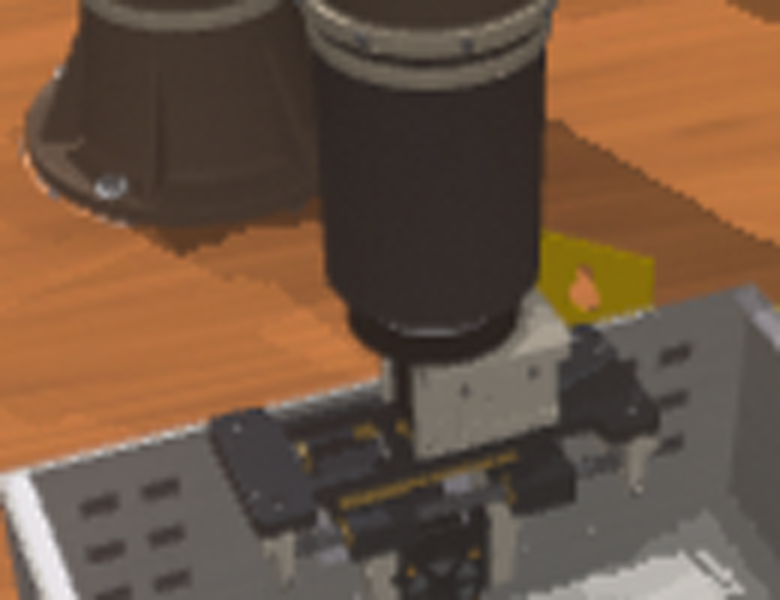

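The bracket reads home: origin z is about 0.0355 and keyhole_end z about 0.115, at the wall. Unloading the push and letting go.

Request:
play_rows([
  [0,0,-0.06,0,0,0],
  [0,0,0,0,0,0],
  [0,0,0,0,0,0],
])

```text
clock: 22.3
tool_pos: [0.5294, 0.0049, 0.0739]
orientation: [180.0, -0.1, 4.7]
force: [3.9, -3.6, 5.1]
opening: 0.0398
gripper_force: 30.0
```

Request:
play_rows([
  [0,0,0,0,0,0],
  [0,0,0,0,0,0],
  [0,0,0,0,0,0],
  [0,0,0,0,0,0],
  [0,0,0,0,0,0],
  [0,0,0,0,0,0],
  [0,0,0,0,0,0],
  [0,0,0,0,0,0],
  [0,0,-1.0,0,0,0],
  [0,0,-2.0,0,0,0],
  [0,0,-3.0,0,0,0],
  [0,0,-3.0,0,0,0],
  [0,0,-3.0,0,0,0],
  [0,0,-3.0,0,0,0],
  [0,-3.0,-1.0,0,0,0],
  [0,-3.0,0,0,0,0],
  [0,-3.0,0,0,0,0],
  [0,-3.0,0,0,0,0],
  [0,-3.0,0,0,0,0],
  [0,0,0,0,0,0],
], grip=8.0)

```text
clock: 23.97
tool_pos: [0.5166, 0.1584, 0.2343]
orientation: [-179.9, -0.1, 4.9]
force: [-0.1, -0.8, 0.6]
opening: 0.08
gripper_force: 0.0
```

```bash
python3 - <<'E'
from h import *
for c in ["scene","top"]:
    acc={}
    for k in range(4):
        s=snapshot(c)
        for n in ["fan_bracket","keyhole_entry","keyhole_end","fan_grip"]:
            for d in spot_point(c,n):
                p=np.array(d["position"])
                if abs(p[1])<.06 and p[0]>.44: acc.setdefault(n,[]).append(p)
    for n in acc: print(c,n,len(acc[n]),np.median(acc[n],0).round(4))
    if c=="scene": save(s,"j1.png",(250,140,380,240),6)
E
```

```text
scene fan_bracket 4 [0.4712 0.0014 0.0366]
scene keyhole_entry 4 [0.473  0.0007 0.0974]
scene keyhole_end 4 [ 0.4682 -0.0014  0.1124]
scene fan_grip 5 [0.5179 0.003  0.0664]
top keyhole_entry 5 [ 0.4708 -0.0013  0.0946]
top keyhole_end 4 [0.471  0.001  0.1152]
top fan_grip 5 [0.5202 0.004  0.0644]
top fan_bracket 4 [ 4.689e-01 -4.000e-04  3.500e-02]
```

View pics/j1.png

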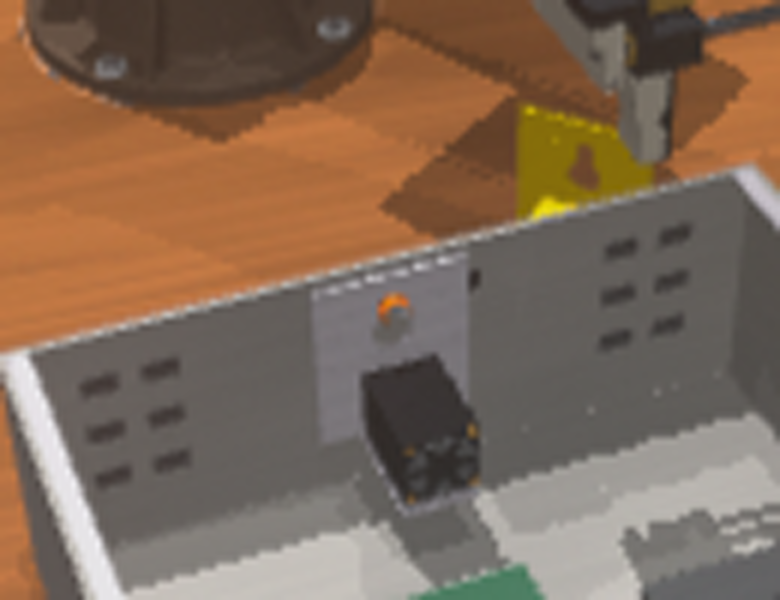

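The bracket hangs upright and flush. The screw head at crop (393,308) sits at the top of the slot, and the gripper is clear.

```bash
python3 -c "
from h import *
print(close_job())"
```

```text
the job is handed in; nothing more can be done
None
```

The bracket is hanging on the orange screw, upright and flush with the wall; both cameras put it at home height within their accuracy (about 4 mm). The gripper has let go and is clear, and the job was handed in at about 24 s (no verdict came back).

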